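# Free the mixing ball jammed in the dressing shaker's neck

## Task

The steel mixing ball of the clear flask-shaped dressing shaker is jammed on the ledges in its neck. Lift the shaker off the worktop and, holding it up, rock it from side to side along its broad direction, never laying it flat or upside down, until the ball drops into the body; then set it down without banging it, upright in the middle of the round trivet with its whole foot on the wood, and let go. Leave the lime, tin, mug, tape and salt mill where they are.

Things in the scene. Friction and masses are not known exactly. Their poses are not given: they have to be found in the camera images.
- shaker: clear plastic flat-sided flask, fixed steel stopper, 0.28 kg. Origin: centre of its underside; z up along it, y along its broad direction, x through its thickness. Body 80 (y) x 60 (x) mm up to 76 mm high; shoulders slope in to a straight neck 50 (y) x 30 (x) mm, 94 to 155 mm high; stopper flush with the neck up to 165 mm. Walls 3 mm
- shaker_grip (a point): point on the shaker's axis in the middle of the neck, 134 mm above its underside: a good height to grip, 31 mm below the top; axes as the shaker's
- upper_ledge (a point): free edge of the upper grey ledge inside the neck (bore 44 x 24 mm). The ledge fills the thickness, runs 20 mm from the +y wall, where it is 123 mm above the underside, and slopes down to that wall by 22 degrees: the ball leaves it when the flask leans clearly more than 22 degrees, its top towards its -y side (40 degrees held half a second is ample)
- lower_ledge (a point): free edge of the lower ledge, the mirror image of the upper: 20 mm from the -y wall, where it is 93 mm above the underside, sloping down to that wall by 22 degrees. The ball leaves it when the flask then leans as far with its top towards its +y side, and drops into the body
- mixball_center (a point): centre of the mixing ball, a loose steel ball of 18 mm diameter, 20 g, inside the shaker; at the start about 138 mm above the shaker's underside, lodged on the upper ledge; about 108 mm when on the lower ledge; below 70 mm when it is in the body (17 mm when it lies on the floor)
- round_trivet: fixed round wooden trivet with a cork inlay, 140 mm across, 10 mm thick; origin at the centre of its underside
- round_trivet_top (a point): centre of the round trivet's top face, 10 mm above the worktop; z up
- square_trivet: fixed square wooden trivet with a cork inlay, 110x110 mm, 10 mm thick; origin at the centre of its underside; not the target
- lime: green lime, 54x48x48 mm, standing loose on the worktop; to be left alone; origin at the centre of its underside
- tin: food tin, 57 mm across, 72 mm high, standing loose on the worktop; to be left alone; origin at the centre of its underside
- mug: striped mug, 86x120x90 mm, standing loose on the worktop; to be left alone; origin at the centre of its underside
- tape: roll of tape lying flat, 96 mm across, 25 mm high, standing loose on the worktop; to be left alone; origin at the centre of its underside
- mill: small glass salt mill, 44 mm across, 90 mm high, standing loose on the worktop; to be left alone; origin at the centre of its underside
Things that resemble listed ones, but are neither listed nor needed, are in the scene too. What is shaped like the round_trivet but black or yellow is not meant.

How it is judged:
By the outcome, as a careful person would: the job done as asked, in the order asked, and still so for the second after the job is handed in, with the robot touching nothing.
It also fails if it takes over 48 s, if anything falls off the work surface, if the arm or the gripper's body presses on something with over 40 N, if the wrist force passes 120 N, or if a joint passes its speed limit or range.

## Robot

A 7-joint arm with a two-finger parallel gripper is mounted at the origin on a cart in front of the work surface, level with it; the furniture and walls round the work are solid. World frame = base frame: x ahead of the robot, y to its left, z up, the work surface at z = 0. Lengths are in m, angles in rad, forces in N, time in s.
With the tool pointing down it reaches from about 0.4 to 0.75 m from the base axis. Payload 19.5 kg.
Tool frame: the origin (TCP) lies midway between the tips of the shut fingers; the grasp point (between the pads) lies pinch_z behind it (pinch_z is the distance from the TCP to the grasp point, in m); z points along the fingers, y is the line along which they close (so a half turn about z gives the same grasp; the last joint's range is limited). The gripper opens to 85 mm and grips with 20 to 120 N. Pads are 22 mm wide; open, the fingers measure 114 mm over their backs; the gripper's body (76 mm by 85 mm) begins 54 mm behind the grasp point. The pads swing forward as they close: fully open they stand 13 mm farther back than shut.
Start: joints at [1.098, 0.707, -0.028, 1.485, 0.022, 0.951, -0.075], TCP at [0.24, -0.522, 0.193] pointing down, gripper open.
Joint ranges: [-2.71, 2.71], [-0.32, 2.16], [-1.57, 1.52], [0, 2.45], [-1.46, 4.6], [0, 2.02], [-2.83, 2.83]. Speed limits (rad/s): [1.89, 1.89, 2.57, 2.57, 3.01, 3.01, 3.01].

## Interface

Orientations are given as a 3x3 rotation matrix whose columns are the frame's x, y, z axes.
In Python, from bench import get_state, snapshot, camera_info, job_done, pinch_z gives the robot as it stands.
- The arm moves only by the tool drive_tool, never from a script. Its argument "increments" is a list of rows, each a list of 2 entries, a list of its own where there are three numbers: the shift along the world's x, y, z scaled (see below), then the turn about the world's z scaled (see below). In form: [[[x, y, z], yaw], ...]. A call has 1 to 20 rows; each row shifts and turns the commanded pose from where the row before left it; what a row does not reach is not made up. The controller multiplies each number of a shift by 0.1 m and each number of a turn by 0.1 rad. A row lasts 1/8 s, in which the tool goes at most 62.5 mm and 10.7 degrees, less where a joint would pass 70% of its speed; a pose out of reach is approached as far as the arm can. A call with a number of a shift or a turn outside -1 to 1 is refused whole. A call with a gripper value outside its range is refused whole. "claw" is the opening, from 0 (shut) to 1 (fully open), set as the call begins (left out, the last holds). The fingers move at their own pace and stop on an object; "newtons" is the grip in N (left out, the last holds). Time passes only in rows, so rows that do not move let the fingers close. It gives the time, the measured TCP pose, the force, the opening and the grip force at its end, in the units of the state.
- get_state(): the state, without advancing time (a new reading comes with each control period).
- snapshot(name): name is "scene" or "top" or "wrist"; returns the picture (400x640x3 uint8, red, green, blue); there is no depth.
- camera_info(name): a dict with "fx", "fy", "cx", "cy" (pixels), "eye" and "orientation" of the camera in the world; the wrist camera has in their place "tool_from_camera" (4x4, takes a point from camera to tool coordinates, whose origin is the TCP and whose axes are the flange's). Camera axes: x right, y down, z forward; pixel columns grow to the right and rows downward; lengths in m; the calibration is good to about 2 mm. A picture is of the moment at which its call begins: read the wrist's pose just before it. camera_info takes no time and is no camera call.
- job_done(): hands the job in; it is judged then, once.
The state is a dict: "time_s": time; "joint_positions": joint angles; "joint_vel": joint speeds; "joint_efforts": joint torques, N m; "ee_pos": TCP position; "orientation": TCP orientation; "ft_force": force on the tool from outside, world axes, zero at the start; "moment": the same for the moment, N m; "gripper_width": finger opening in m; "grasp_force": force on a finger pad.
Only numpy, scipy, OpenCV 4.12 (cv2) and the standard library are available. Lean on these libraries where they do the work, as an engineer would, in place of code of your own. Each camera call takes 0.05 s, during which the arm holds its last target. There are 200 camera calls.

## Working session

There is one attempt and no reset: what is moved stays moved. The work goes in short steps, Python scripts to look and compute and a tool call to move; the robot and the scene stay as the last step left them, time stands still between calls to the robot, and variables do not carry over. Pictures are saved under pics/ and viewed, at most 10 in all, crops included, and the job is handed in when it is done.

Besides the shell and the picture viewer there is one more tool, called after "Emit:" as name(argument=value, ...) on one line, values as JSON. drive_tool: Moves the arm, as the interface text tells. Its arguments: {"type":"object","properties":{"increments":{"type":"array","items":{"type":"array"}},"claw":{"type":"number"},"newtons":{"type":"number"}},"required":["increments"]}

```bash
mkdir -p pics
cat > h.py <<'E'
import numpy as np,cv2
from bench import *
def grab(n,f):
    im=snapshot(n); cv2.imwrite('pics/'+f+'.png',im[:,:,::-1]); return im
def ray(n,u,v,st=None):
    c=camera_info(n); d=np.array([(u-c['cx'])/c['fx'],(v-c['cy'])/c['fy'],1.])
    if 'eye' in c: return np.array(c['eye']),np.array(c['orientation'])@d
    T=np.array(c['tool_from_camera']); R=np.array(st['orientation'])
    return np.array(st['ee_pos'])+R@T[:3,3], R@T[:3,:3]@d
def onz(r,z): o,d=r; return o+d*(z-o[2])/d[2]
def tri(rs):
    A=0;b=0
    for o,d in rs:
        d=d/np.linalg.norm(d);P=np.eye(3)-np.outer(d,d);A=A+P;b=b+P@o
    p=np.linalg.solve(A,b); return p,[np.linalg.norm(np.cross(p-o,d/np.linalg.norm(d))) for o,d in rs]
E
python3 - <<'E'
from h import *
a=grab('scene','s0');b=grab('top','t0')
s=get_state();print(s['ee_pos'],s['orientation'],s['ft_force'],s['gripper_width'],pinch_z)
for n in('scene','top','wrist'):print(n,camera_info(n))
E
```

```text
[ 0.23996672 -0.5222251   0.19237173] [[ 9.08634715e-01  4.17591563e-01 -4.91174961e-04]
 [ 4.17591844e-01 -9.08634299e-01  8.73270981e-04]
 [-8.16278224e-05 -9.98594987e-04 -9.99999498e-01]] [-0.76920066  1.05633703 -0.58532084] 0.08536887880403957 0.0187
scene {'fx': 401.5720740731581, 'fy': 401.5720740731581, 'cx': 326.68360473940464, 'cy': 196.8284499071997, 'eye': array([ 0.51672051, -1.15841216,  0.83756181]), 'orientation': array([[ 0.9954007 ,  0.04548661, -0.08431147],
       [ 0.09565789, -0.51968943,  0.8489832 ],
       [-0.00519841, -0.85314352, -0.52165037]])}
top {'fx': 388.0810730251533, 'fy': 388.0810730251533, 'cx': 321.55124700887967, 'cy': 201.22102709346186, 'eye': array([0.27143797, 0.01997909, 1.16417415]), 'orientation': array([[-0.0234163 , -0.98992714,  0.13962783],
       [-0.99942078,  0.02662955,  0.02118902],
       [-0.02469381, -0.13905079, -0.98997732]])}
wrist {'fx': 279.0245616508298, 'fy': 279.0245616508298, 'cx': 323.7714857501426, 'cy': 197.89529390596107, 'tool_from_camera': array([[-5.13737836e-05, -9.48689056e-01, -3.16210489e-01,
         7.99840947e-02],
       [ 9.99999796e-01,  1.52391861e-04, -6.19670349e-04,
        -6.87474994e-04],
       [ 6.36062383e-04, -3.16210456e-01,  9.48688855e-01,
        -1.80670395e-01],
       [ 0.00000000e+00,  0.00000000e+00,  0.00000000e+00,
         1.00000000e+00]])}
```

View pics/s0.png

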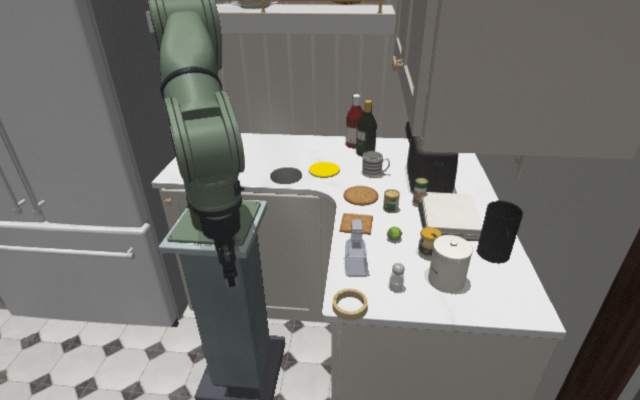

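View pics/t0.png

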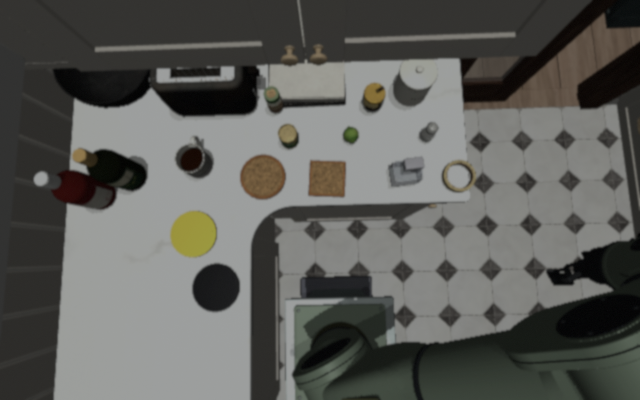

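Run:
```python
from h import *
s=cv2.imread('pics/s0.png');t=cv2.imread('pics/t0.png')
f=dict(interpolation=cv2.INTER_CUBIC)
a=cv2.resize(s[215:280,330:380],(400,520),**f);b=cv2.resize(t[150:200,380:430],(400,400),**f)
o=np.zeros((520,800,3),np.uint8);o[:,:400]=a;o[:400,400:]=b
cv2.imwrite('pics/c1.png',cv2.convertScaleAbs(o,alpha=1.2))
# brown trivets
for n,im in(('scene',s),('top',t)):
    h=cv2.cvtColor(im,cv2.COLOR_BGR2HSV);m=cv2.inRange(h,(5,90,60),(20,255,255))
    for c in cv2.findContours(m,0,2)[0]:
        if cv2.contourArea(c)>200:
            e=cv2.fitEllipse(c);x=cv2.boundingRect(c);print(n,np.round(e[0],1),np.round(e[1],1),x,onz(ray(n,*e[0]),.01).round(4))
```

```text
scene [355.4 224.5] [21.6 32.5] (340, 214, 32, 20) [0.5024 0.0101 0.01  ]
scene [360.5 195. ] [17.3 33.3] (344, 186, 34, 19) [0.5157 0.2141 0.01  ]
top [326.4 177.2] [39.8 45.1] (309, 162, 36, 34) [0.5074 0.0284 0.01  ]
top [262.4 176.6] [41.8 43.1] (241, 156, 44, 42) [0.5147 0.2228 0.01  ]
```

View pics/c1.png

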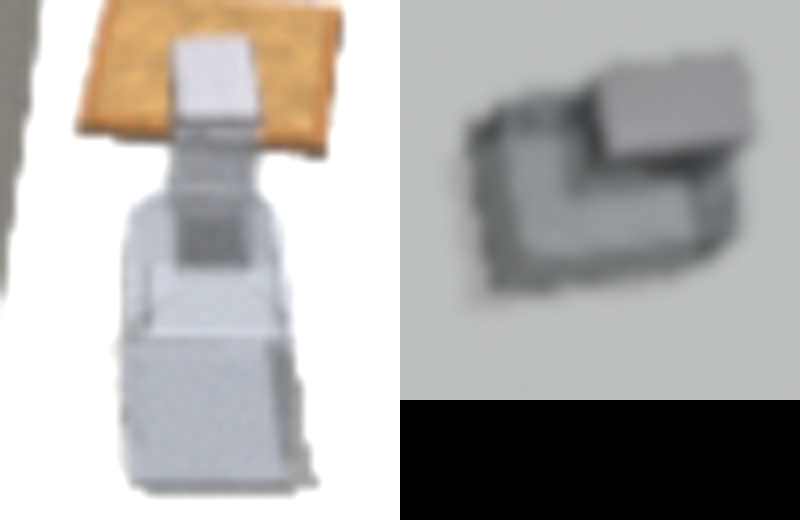

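Run:
```python
from h import *
p,r=tri([ray('scene',357,224.9),ray('top',414.4,163.4)]);print(p,r)
q=[onz(ray('top',*c),.165)for c in[(405,160.6),(422.5,156.5),(423.75,166.9),(406.5,169.75)]];print(np.round(q,4),np.mean(q,0))
q=[onz(ray('scene',330+x/8,215+y/8),.165)for x,y in[(175,42),(250,35),(260,117),(180,125)]];print(np.round(q,4),np.mean(q,0))
```

```text
[ 0.50835211 -0.20511715  0.16079084] [np.float64(0.0014518628895251262), np.float64(0.0014518628895248786)]
[[ 0.5141 -0.1802  0.165 ]
 [ 0.5238 -0.2265  0.165 ]
 [ 0.4958 -0.2281  0.165 ]
 [ 0.4895 -0.1828  0.165 ]] [ 0.50581079 -0.20441155  0.165     ]
[[ 0.4941 -0.1883  0.165 ]
 [ 0.5214 -0.1814  0.165 ]
 [ 0.526  -0.2321  0.165 ]
 [ 0.498  -0.2394  0.165 ]] [ 0.50988273 -0.21028771  0.165     ]
```

Emit:
drive_tool(increments=[[[0.1,0.1,0.5],0],[[0.33,0.39,0.05],-0.4],[[0.33,0.39,0.05],-0.4],[[0.33,0.39,0.05],-0.4],[[0.33,0.39,0.05],-0.4],[[0.33,0.39,0],-0.4],[[0.33,0.39,0],-0.4],[[0.33,0.39,0],-0.3],[[0.25,0.32,0],0],[[0,0,0],0]], claw=1, newtons=60)

```text
time_s: 1.35
ee_pos: [0.5075, -0.2047, 0.2622]
orientation: [[0.986, 0.164, -0.0], [0.164, -0.986, 0.001], [-0.0, -0.001, -1.0]]
ft_force: [-1.2, 0.0, -0.2]
gripper_width: 0.0852
grasp_force: 0.0
```

Run:
```python
from h import *
s=get_state();a=grab('wrist','w1')
```

```text
(no output)
```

View pics/w1.png

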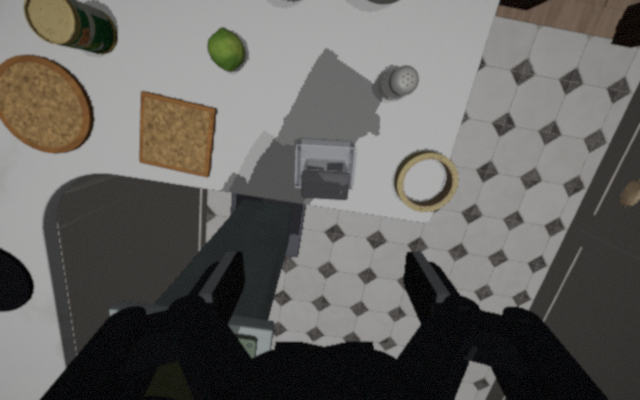

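Run:
```python
from h import *
s=get_state();im=cv2.imread('pics/w1.png')
c=cv2.resize(im[125:215,280:370],(600,600),interpolation=cv2.INTER_CUBIC)
cv2.imwrite('pics/c2.png',cv2.convertScaleAbs(c,alpha=1.5))
```

```text
(no output)
```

View pics/c2.png

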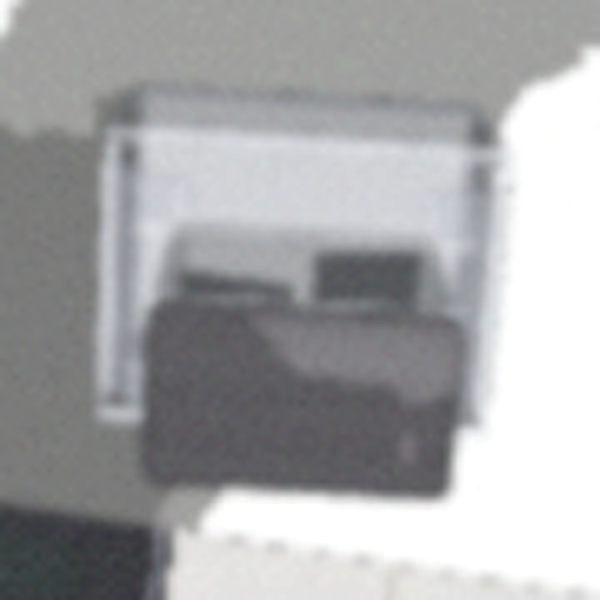

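Run:
```python
from h import *
s=get_state()
C=[(280+x/6.667,125+y/6.667) for x,y in[(150,303),(468,318),(450,497),(142,487)]]
q=np.array([onz(ray('wrist',*c,s),.165)for c in C]);print(q.round(4),q.mean(0))
d=(q[1]+q[2]-q[0]-q[3])/2;e=(q[0]+q[1]-q[2]-q[3])/2;print(d,np.degrees(np.arctan2(d[1],d[0])),e,np.degrees(np.arctan2(e[1],e[0])),np.linalg.norm(d),np.linalg.norm(e))
u=np.mean(C,0);print(u,tri([ray('wrist',*u,s),ray('scene',357,224.9),ray('top',414.4,163.4)]))
h=cv2.cvtColor(cv2.imread('pics/w1.png'),cv2.COLOR_BGR2HSV);m=cv2.inRange(h,(5,60,40),(22,255,255))
for c in cv2.findContours(m,0,2)[0]:
  if cv2.contourArea(c)>1500: print(cv2.boundingRect(c),onz(ray('wrist',*cv2.fitEllipse(c)[0],s),.01))
```

```text
[[ 0.519  -0.1821  0.165 ]
 [ 0.5246 -0.2304  0.165 ]
 [ 0.4957 -0.2331  0.165 ]
 [ 0.4895 -0.1849  0.165 ]] [ 0.50718502 -0.2076224   0.165     ]
[ 0.00590376 -0.04826639  0.        ] -83.02644331567383 [0.02919837 0.00279028 0.        ] 5.458764237875796 0.04862610773734289 0.029331391702811422
[325.37273136 185.18449078] (array([ 0.50771939, -0.20636658,  0.16189017]), [np.float64(0.0017603297246461679), np.float64(0.0020586789057236107), np.float64(0.0016565568812008985)])
(395, 152, 63, 59) [ 0.49717267 -0.37434591  0.01      ]
(139, 92, 77, 85) [0.50611127 0.0230948  0.01      ]
(0, 55, 93, 98) [0.51933047 0.21729513 0.01      ]
(497, 0, 143, 38) [ 0.75270455 -0.50904754  0.01      ]
(24, 0, 56, 44) [0.63701928 0.18686521 0.01      ]
```

Emit:
drive_tool(increments=[[[0,-0.025,-0.3],-0.55],[[0,0,-0.4],0],[[0,0,-0.4],0],[[0,0,-0.3],0],[[0,0,-0.09],0],[[0,0,0],0]])

```text
time_s: 2.15
ee_pos: [0.5059, -0.2106, 0.1141]
orientation: [[0.994, 0.105, -0.0], [0.105, -0.994, -0.0], [-0.0, 0.0, -1.0]]
ft_force: [0.8, 0.1, 0.1]
gripper_width: 0.0859
grasp_force: 0.0
```

Emit:
drive_tool(increments=[[[0,0,0],0],[[0,0,0],0],[[0,0,0],0],[[0,0,0],0],[[0,0,0],0],[[0,0,0],0]], claw=0, newtons=60)

```text
time_s: 2.9
ee_pos: [0.5067, -0.2098, 0.115]
orientation: [[0.994, 0.106, 0.002], [0.106, -0.994, -0.0], [0.002, 0.0, -1.0]]
ft_force: [-2.4, 3.5, 14.1]
gripper_width: 0.0479
grasp_force: 60.4
```

Emit:
drive_tool(increments=[[[0,0,0.1],0],[[0,0,0.3],0],[[0,0,0.4],0],[[0,0,0.4],0],[[0,0,0.2],0],[[0,0,0],0]], newtons=80)

```text
time_s: 3.65
ee_pos: [0.5064, -0.2101, 0.255]
orientation: [[0.994, 0.105, 0.002], [0.105, -0.994, -0.001], [0.002, 0.001, -1.0]]
ft_force: [0.8, 0.6, -3.3]
gripper_width: 0.0473
grasp_force: 83.6
```

Run:
```python
from h import *
s=get_state();print(s['ft_force'],s['gripper_width'],s['ee_pos'])
a=grab('scene','s2');b=grab('wrist','w2')
f=dict(interpolation=cv2.INTER_CUBIC)
a=a[:,:,::-1];b=b[:,:,::-1]
A=cv2.resize(a[150:250,310:410],(400,400),**f);B=cv2.resize(b[140:340,225:425],(400,400),**f)
cv2.imwrite('pics/c3.png',cv2.convertScaleAbs(np.hstack([A,B]),alpha=1.4))
```

```text
[ 0.78793571  0.58880327 -3.29969576] 0.047314876849614905 [ 0.50637857 -0.21013126  0.25498019]
```

View pics/c3.png

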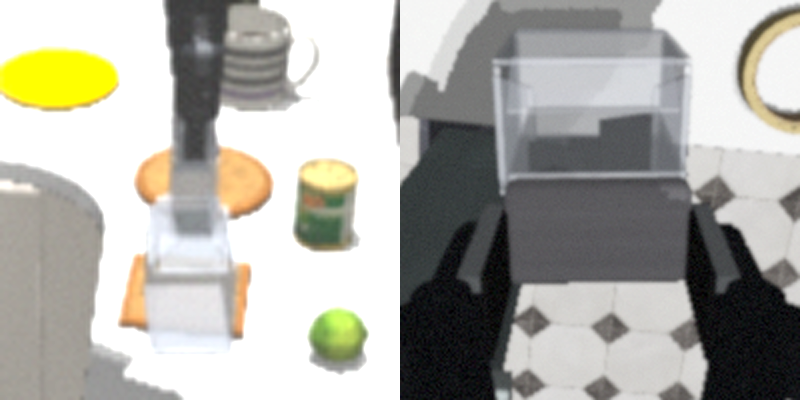

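Emit:
drive_tool(increments=[[[-0.03,0.3,0],0],[[-0.06,0.6,0],0],[[-0.06,0.6,0],0],[[0.06,-0.6,0],0],[[0.06,-0.6,0],0],[[-0.06,0.6,0],0],[[-0.06,0.6,0],0],[[0.06,-0.6,0],0],[[0.06,-0.6,0],0],[[0.03,-0.3,0],0],[[0,0,0],0]], newtons=100)

```text
time_s: 5.12
ee_pos: [0.5052, -0.2121, 0.2523]
orientation: [[0.995, 0.102, -0.002], [0.102, -0.995, -0.0], [-0.002, -0.0, -1.0]]
ft_force: [0.2, 2.7, -3.1]
gripper_width: 0.0468
grasp_force: 108.3
```

Run:
```python
from h import *
b=grab('wrist','w3')[:,:,::-1];a=cv2.imread('pics/w2.png')
f=dict(interpolation=cv2.INTER_CUBIC)
A,B=[cv2.resize(x[140:290,260:380],(400,500),**f) for x in(a,b)]
cv2.imwrite('pics/c4.png',cv2.convertScaleAbs(np.hstack([A,B]),alpha=1.7))
```

```text
(no output)
```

View pics/c4.png

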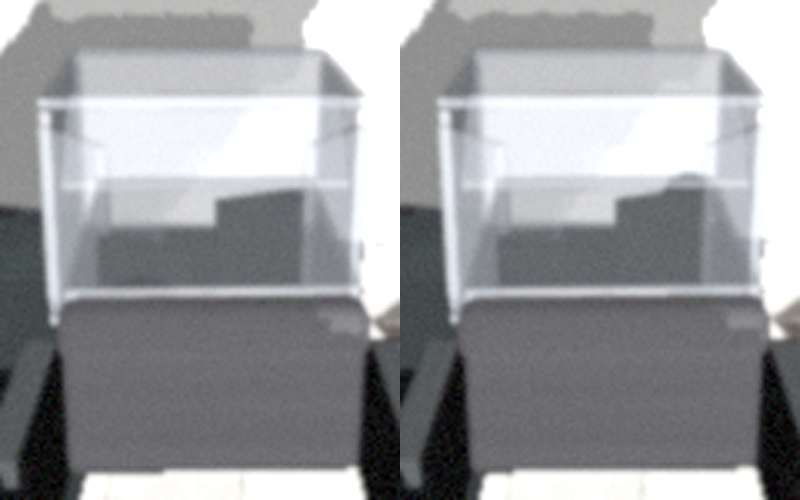

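Run:
```python
from h import *
c=camera_info('wrist');T=np.linalg.inv(c['tool_from_camera'])
def pr(x,y,h): # y: tool y (image right), h above underside
    p=T@[x,y,.1145-h,1];u=c['cx']+c['fx']*p[0]/p[2];v=c['cy']+c['fy']*p[1]/p[2]
    return (400/120*(u-260),500/150*(v-140)), 3.333*c['fx']*.009/p[2]
for y in(-.013,.013):
  for h in(.138,.108,.017):print(y,h,pr(0,y,h))
for y in(-.022,0,.022):print('floor',y,pr(-.03,y,.003)[0],pr(.03,y,.003)[0],pr(0,y,.165)[0])
print(pr(.012,-.002,.131)[0],pr(.012,.002,.101)[0],pr(0.028,.028,.017))
```

```text
-0.013 0.138 ((np.float64(145.05993574339016), np.float64(331.6802177156128)), np.float64(48.004336271973195))
-0.013 0.108 ((np.float64(154.59887096478025), np.float64(268.69191391866786)), np.float64(41.2684212900552))
-0.013 0.017 ((np.float64(172.04702123712423), np.float64(153.47681238566983)), np.float64(28.947417519876424))
0.013 0.138 ((np.float64(283.75796730108715), np.float64(331.70423274320393)), np.float64(48.007697863181896))
0.013 0.108 ((np.float64(273.83435189680426), np.float64(268.7087670763628)), np.float64(41.27090565506552))
0.013 0.017 ((np.float64(255.68306818538815), np.float64(153.4837685986787)), np.float64(28.948639858508738))
floor -0.022 (np.float64(148.19434109005027), np.float64(228.01057748573794)) (np.float64(144.01283277648912), np.float64(49.563614728244076)) (np.float64(77.08180353426391), np.float64(408.9656986840184))
floor 0 (np.float64(213.7942908864788), np.float64(228.01850225443266)) (np.float64(213.86385910997188), np.float64(49.565759794631774)) (np.float64(214.6417826646899), np.float64(408.99488531343786))
floor 0.022 (np.float64(279.3985862337868), np.float64(228.02642754808943)) (np.float64(283.7198124740322), np.float64(49.567905012324616)) (np.float64(352.22087147452635), np.float64(409.0240759974313))
(np.float64(203.8936489326221), np.float64(258.0884550184711)) (np.float64(223.2496460152936), np.float64(206.15534061935193)) ((np.float64(306.8210998493883), np.float64(64.09184283553088)), np.float64(29.864396475931976))
```

Emit:
drive_tool(increments=[[[0,0.2,0],0],[[0.01,0.4,0],0],[[0.01,0.5,0],0],[[0.01,0.5,0],0],[[0.01,0.5,0],0],[[0.01,0.5,0],0],[[0.01,0.5,0],0],[[0.01,0.5,0],0],[[0.01,0.4,0],0],[[0.02,0.2,0],0],[[0,0.1,0],0],[[0,0,0],0],[[0,0,0],0]])

```text
time_s: 6.8
ee_pos: [0.5162, 0.2189, 0.2539]
orientation: [[0.995, 0.104, 0.0], [0.104, -0.995, -0.0], [0.0, 0.0, -1.0]]
ft_force: [0.8, 0.6, -3.2]
gripper_width: 0.0474
grasp_force: 108.3
```

Run:
```python
from h import *
s=get_state();b=grab('wrist','w4');print(s['ee_pos'])
a=grab('scene','s4')[:,:,::-1];t=grab('top','t4')
f=dict(interpolation=cv2.INTER_CUBIC);b=b[:,:,::-1]
A=cv2.resize(a[120:220,310:410],(400,400),**f);B=cv2.resize(b[40:290,195:445],(400,400),**f)
cv2.imwrite('pics/c5.png',cv2.convertScaleAbs(np.hstack([A,B]),alpha=1.4))
h=cv2.cvtColor(b,cv2.COLOR_BGR2HSV);m=cv2.inRange(h,(5,60,40),(22,255,255))
for c in cv2.findContours(m,0,2)[0]:
  if cv2.contourArea(c)>500:
    print(cv2.boundingRect(c),cv2.contourArea(c),onz(ray('wrist',*cv2.fitEllipse(cv2.convexHull(c))[0],s),.01))
    q=np.array([onz(ray('wrist',*p[0],s),.01)[:2] for p in c]);print(cv2.minEnclosingCircle(q.astype(np.float32)))
```

```text
[0.51623784 0.2188904  0.25387743]
(403, 140, 86, 76) 4506.5 [0.50671441 0.02649534 0.01      ]
((0.5053537487983704, 0.027738019824028015), 0.07464783638715744)
(277, 113, 90, 51) 2736.0 [0.52126294 0.22288221 0.01      ]
((0.5175037980079651, 0.22263672947883606), 0.06845640391111374)
(376, 58, 47, 50) 1605.5 [0.63635422 0.12457125 0.01      ]
((0.6354941725730896, 0.12460792809724808), 0.03302455693483353)
(576, 0, 64, 40) 1231.5 [ 0.74315889 -0.15009117  0.01      ]
((0.7333921194076538, -0.13950006663799286), 0.04563630372285843)
```

View pics/c5.png

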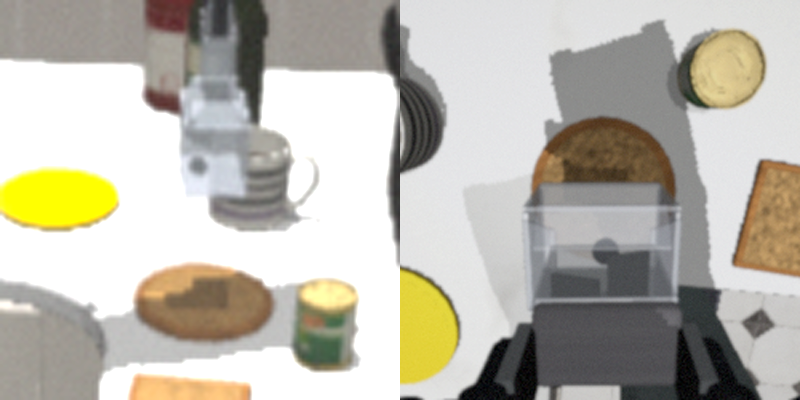

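Emit:
drive_tool(increments=[[[0,0.026,-0.15],0],[[0,0,-0.3],0],[[0,0,-0.3],0],[[0,0,-0.25],0],[[0,0,-0.12],0],[[0,0,-0.08],0],[[0,0,-0.04],0],[[0,0,0],0]], newtons=60)

```text
time_s: 7.95
ee_pos: [0.5162, 0.2227, 0.13]
orientation: [[0.994, 0.106, 0.0], [0.106, -0.994, 0.0], [0.0, -0.0, -1.0]]
ft_force: [-0.2, 0.5, -3.2]
gripper_width: 0.0468
grasp_force: 108.2
```

Emit:
drive_tool(increments=[[[0,0,-0.015],0],[[0,0,-0.01],0],[[0,0,-0.01],0],[[0,0,0],0]])

```text
time_s: 8.45
ee_pos: [0.5161, 0.2227, 0.1262]
orientation: [[0.994, 0.106, -0.0], [0.106, -0.994, 0.0], [-0.0, -0.0, -1.0]]
ft_force: [0.3, -0.5, -3.6]
gripper_width: 0.0469
grasp_force: 108.2
```

Emit:
drive_tool(increments=[[[0,0,-0.005],0],[[0,0,-0.005],0],[[0,0,-0.005],0],[[0,0,0],0]])

```text
time_s: 8.95
ee_pos: [0.5164, 0.2229, 0.1254]
orientation: [[0.994, 0.106, 0.001], [0.106, -0.994, 0.001], [0.001, -0.001, -1.0]]
ft_force: [-1.6, 2.2, 9.9]
gripper_width: 0.0468
grasp_force: 109.8
```

Emit:
drive_tool(increments=[[[0,0,0],0],[[0,0,0],0],[[0,0,0],0],[[0,0,0],0],[[0,0,0],0],[[0,0,0],0]], claw=1, newtons=30)

```text
time_s: 9.7
ee_pos: [0.5161, 0.2227, 0.1248]
orientation: [[0.994, 0.106, -0.0], [0.106, -0.994, 0.0], [-0.0, -0.0, -1.0]]
ft_force: [-0.2, 1.3, 0.8]
gripper_width: 0.0859
grasp_force: 0.0
```

Emit:
drive_tool(increments=[[[0,0,0.2],0],[[0,0,0.4],0],[[0,0,0.5],0],[[0,0,0.3],0],[[0,-0.3,0],0],[[0,-0.5,0],0],[[0,-0.4,0],0],[[0,0,0],0]])

```text
time_s: 10.7
ee_pos: [0.5163, 0.0998, 0.2651]
orientation: [[0.995, 0.101, 0.0], [0.101, -0.995, -0.001], [0.0, 0.001, -1.0]]
ft_force: [-1.2, 1.5, -0.3]
gripper_width: 0.0856
grasp_force: 0.0
```

Run:
```python
from h import *
f=dict(interpolation=cv2.INTER_CUBIC)
a=grab('scene','s5')[:,:,::-1];b=grab('top','t5')[:,:,::-1]
A=cv2.resize(a[140:230,310:400],(400,400),**f);B=cv2.resize(b[125:215,215:305],(400,400),**f)
cv2.imwrite('pics/c6.png',cv2.convertScaleAbs(np.hstack([A,B]),alpha=1.3))
```

```text
(no output)
```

View pics/c6.png

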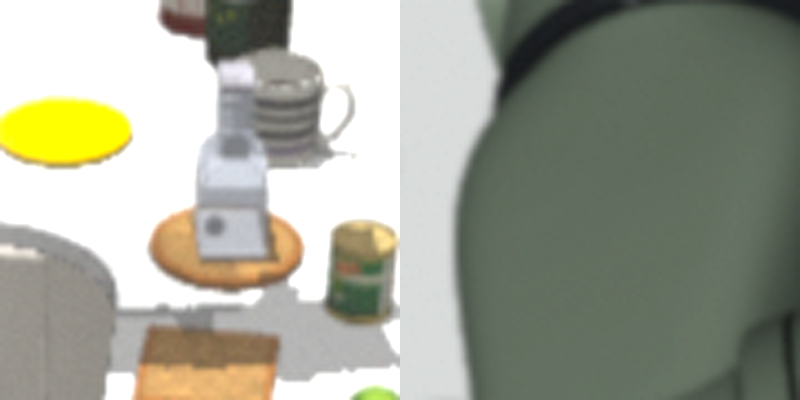

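Run:
```python
from h import *
k=400/90
for x,y in[(197,258),(271,259)]:print(onz(ray('scene',310+x/k,140+y/k),.01))
h=cv2.cvtColor(cv2.imread('pics/s0.png'),cv2.COLOR_BGR2HSV);m=cv2.inRange(h,(5,90,60),(20,255,255))
c=[c for c in cv2.findContours(m,0,2)[0] if cv2.contourArea(c)>200 and cv2.boundingRect(c)[1]<200][0]
q=np.array([onz(ray('scene',*p[0]),.01)[:2] for p in c]);print(q.min(0),q.max(0))
```

```text
[0.49202204 0.18875191 0.01      ]
[0.55711439 0.19276289 0.01      ]
[0.44935147 0.14709715] [0.58098114 0.28647191]
```

```bash
python3 -c "
from bench import *
print(job_done())"
```

```text
the job is handed in; nothing more can be done
None
```

The ball is down in the shaker's body and the shaker stands upright on the round trivet with the gripper clear, handed in after about 11 s of the 48 s. It sits within a few mm to 1 cm of centre, with its whole foot on the wood. The tool could not be tilted, so I freed the ball by shaking the shaker quickly sideways along its broad direction rather than leaning it.

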